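# Pack the sample set for hand-over

## Task

Pack the sample set for hand-over: stand the white bottle with the red cap in the wide well of the white carrier and the small clear bottle with the orange cap in its narrow well (set them down, do not drop them), drop the two white-capped glass vials through the neck of the clear jar, and close the jar by setting its knobbed lid fully down in the neck. The white bottle with the black cap and the black-capped vial are not part of the set: leave them standing where they are.

Things in the scene. Friction and masses are not known exactly. Their poses are not given: they have to be found in the camera images.
- bottle_red: white plastic bottle with a red screw cap, blue stripe at the foot of its label: body 62 mm in diameter and straight up to 80 mm, cap 34 mm in diameter, 131 mm high in all, about 0.3 kg. Goes into the carrier's wide well. Origin at the centre of its underside, z up when it stands.
- bottle_orange: small clear bottle with an orange screw cap: body 45 mm in diameter and straight up to 47 mm, cap 32 mm in diameter, 82 mm high in all, about 0.09 kg. Goes into the carrier's narrow well. Origin at the centre of its underside, z up when it stands.
- vial_white_1: small glass vial with a white cap, 23 mm in diameter, 42 mm high, 18 g. Goes into the jar; once inside it may stand or lie any way. Origin at the centre of its underside, z up when it stands.
- vial_white_2: the other small glass vial with a white cap, the same in every way. Origin at the centre of its underside, z up when it stands.
- jar_lid: lid of the jar, standing on its plug with the knob up: black rubber plug 18 mm high tapering from 30 mm (underside) to 43 mm in diameter, above it a white flange 60 mm in diameter and 6 mm thick (18 to 24 mm above the origin), above that a white knob 23 mm in diameter from 24 to 53 mm above the origin. 50 g. Closed, its flange lies on the jar's rim: its origin is then 102 mm above the jar's origin. Origin at the centre of its underside, z up when it stands.
- carrier: fixed white bottle carrier, 92 mm (x) by 166 mm (y): base plate and 8 mm top plate (upper face 50 mm above the bench) on four posts, two round wells. Wide well: 80 mm in diameter, centre at x = 0, y = -37 mm, its floor 8 mm above the bench, for the red-capped bottle. Narrow well: 61 mm in diameter, centre at x = 0, y = +43.5 mm, its floor a grey pad 28 mm above the bench, for the orange-capped bottle. Origin at the centre of its underside, z up.
- jar: fixed clear plastic jar, open at the top: body 90 mm in diameter, narrow neck 58 mm in diameter outside and 50 mm inside (the top 16 mm), rim 120 mm above the bench; grey cushion inside, top 13 mm above the bench. Origin at the centre of its underside, z up.
- bottle_black: white plastic bottle with a black cap, 57 mm in diameter, 119 mm high; not part of the set, stays where it is. Origin at the centre of its underside, z up when it stands.
- vial_black: small glass vial with a black cap, 23 mm in diameter, 42 mm high; not part of the set, stays where it is. Origin at the centre of its underside, z up when it stands.

How it is judged:
By the outcome, as a careful person would: the job done as asked, in the order asked, and still so for the second after the job is handed in, with the robot touching nothing.
It also fails if it takes over 115 s, if anything falls off the work surface, if the arm or the gripper's body presses on something with over 40 N, if the wrist force passes 120 N, or if a joint passes its speed limit or range.

## Robot

A 6-joint arm with a two-finger parallel gripper is mounted at the origin on a cart in front of the work surface, level with it; the furniture and walls round the work are solid. World frame = base frame: x ahead of the robot, y to its left, z up, the work surface at z = 0. Lengths are in m, angles in rad, forces in N, time in s.
With the tool pointing down it reaches from about 0.275 to 0.85 m from the base axis. Payload 5.2 kg.
Tool frame: the origin (TCP) lies at the very end of the fingers, on their centre line; the grasp point (between the pads) lies robot.pinch_z behind it (robot.pinch_z is the distance from the TCP to the grasp point, in m); z points along the fingers, y is the line along which they close (so a half turn about z gives the same grasp; the last joint's range is limited). The gripper opens to 85 mm and grips with 20 to 120 N. Pads are 22 mm wide; open, the fingers measure 114 mm over their backs; the gripper's body (76 mm by 85 mm) begins 54 mm behind the grasp point. The pads swing forward as they close: fully open they stand 13 mm farther back than shut.
Start: joints at [-1.319, 0.259, 1.535, -0, 1.348, -0.203], TCP at [0.242, -0.494, 0.231] pointing down, gripper open.
Joint ranges: [-3.14, 3.14], [-0.91, 2.08], [0.19, 2.58], [-1.22, 4.36], [0.22, 2.71], [-3.12, 3.12]. Speed limits (rad/s): [2.57, 2.57, 3.14, 3.14, 3.14, 3.14].

## Interface

Orientations are given as a unit quaternion [w, x, y, z].
In Python, from rig import robot, imaging gives the robot as it stands. The module is installed in compiled form; this text tells all that it offers. Calls block until the motion is done:
- robot.move_to(position, orientation): joint-space move of the TCP to a pose.
- robot.move_linear(position, frame=None, velocity=0.15, threshold=None): straight line of the TCP; frame=None keeps the orientation; velocity is the mean speed in m/s. With threshold (N) it stops when the force on the tool has changed by that much, and returns True; else False.
- robot.movej(angles): joint-space move.
- robot.grip(opening, grip_force=None): opening from 0.0 (shut) to 1.0 (fully open); grip_force is the grip in N (None keeps the last); returns when the fingers have stopped.
- robot.wait(seconds).
- robot.ik(position, orientation): joint angles nearest the present ones, or None.
- imaging.capture(name): name is "side" or "top" or "wrist"; returns a dict with "pixels" (384x512x3 uint8, blue, green, red), "range_z" (384x512 float32, m along the optical axis (not along the pixel's ray), 0 where there is no reading), "camera_matrix" (3x3 intrinsics, pixels), "pose" (4x4, takes a point from camera to world coordinates). Camera axes: x right, y up, looking along -z (the intrinsics and any distortion apply to the point x, -y, -z); pixel columns grow to the right and rows downward; lengths in m; the calibration is good to about 2 mm. A picture is of the moment at which its call begins.
A pose or a line that the arm cannot do raises robot.MotionError and nothing moves.
- robot.close_job(): hands the job in; it is judged then, once.
Readings, each from a call of its own:
- robot.current_time_s(): time.
- robot.current_joint_pos(): joint angles.
- robot.current_joint_vel(): joint speeds.
- robot.current_joint_torque(): joint torques, N m.
- robot.current_tool_pos(): TCP position.
- robot.current_eef_rot(): TCP orientation.
- robot.current_contact_force(): force on the tool from outside, world axes, zero at the start.
- robot.current_torque(): the same for the moment, N m.
- robot.current_opening(): opening from 0.0 (shut) to 1.0 (fully open).
- robot.current_grasp_force(): force on a finger pad.
Only numpy, scipy, OpenCV 4.12 (cv2) and the standard library are available. Lean on these libraries where they do the work, as an engineer would, in place of code of your own. Each camera call takes 0.05 s, during which the arm holds its last target. There are 200 camera calls.

## Working session

There is one attempt and no reset: what is moved stays moved. The work goes in short steps, each a Python script; the robot and the scene stay as the last script left them, time stands still between calls to the robot, and variables do not carry over. Pictures are saved under pics/ and viewed, at most 14 in all, crops included, and the job is handed in when it is done.

```bash
mkdir -p pics; ls; python3 - <<'E'
from rig import robot, imaging
import cv2, numpy as np
for n in ("top","side"):
    c=imaging.capture(n); cv2.imwrite(f"pics/{n}0.png",cv2.resize(c["pixels"],(800,600),interpolation=cv2.INTER_CUBIC))
    np.savez(f"{n}0.npz",**{k:v for k,v in c.items()})
    print(n,list(c.keys()),c["camera_matrix"].round(1).tolist(),c["pose"].round(3).tolist(),(c["range_z"]>0).mean())
print(robot.pinch_z,robot.current_eef_rot(),robot.current_time_s())
E
```

```text
pics
top ['pixels', 'range_z', 'camera_matrix', 'pose'] [[475.8, 0.0, 260.0], [0.0, 475.8, 189.9], [0.0, 0.0, 1.0]] [[-0.018, 0.985, -0.172, 0.387], [-0.999, -0.024, -0.032, -0.206], [-0.036, 0.171, 0.985, 0.868], [0.0, 0.0, 0.0, 1.0]] 0.99603271484375
side ['pixels', 'range_z', 'camera_matrix', 'pose'] [[361.2, 0.0, 256.4], [0.0, 361.2, 198.3], [0.0, 0.0, 1.0]] [[0.979, 0.109, -0.173, 0.414], [-0.204, 0.456, -0.866, -0.949], [-0.016, 0.883, 0.469, 0.434], [0.0, 0.0, 0.0, 1.0]] 0.99603271484375
0.0187 [-8.29744498e-04  9.74260208e-01  2.25424836e-01 -3.33471869e-05] 0.1
```

View pics/top0.png

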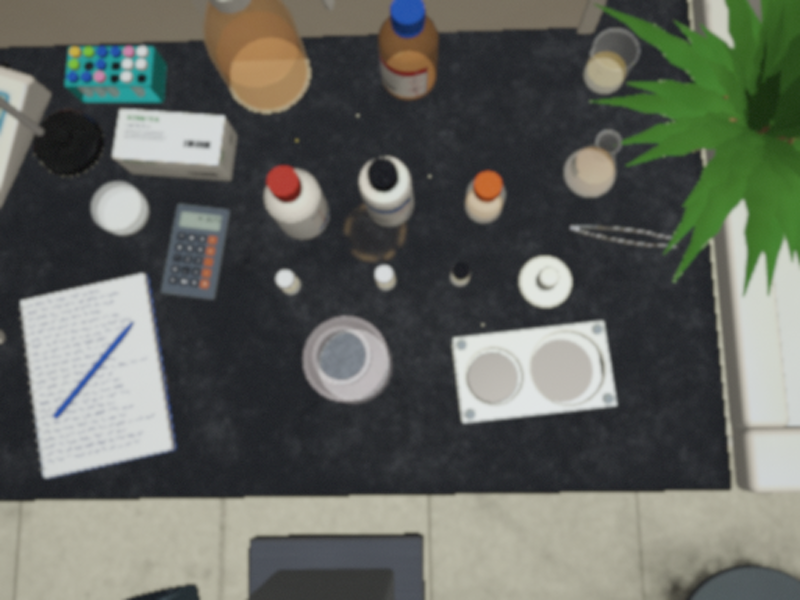

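View pics/side0.png

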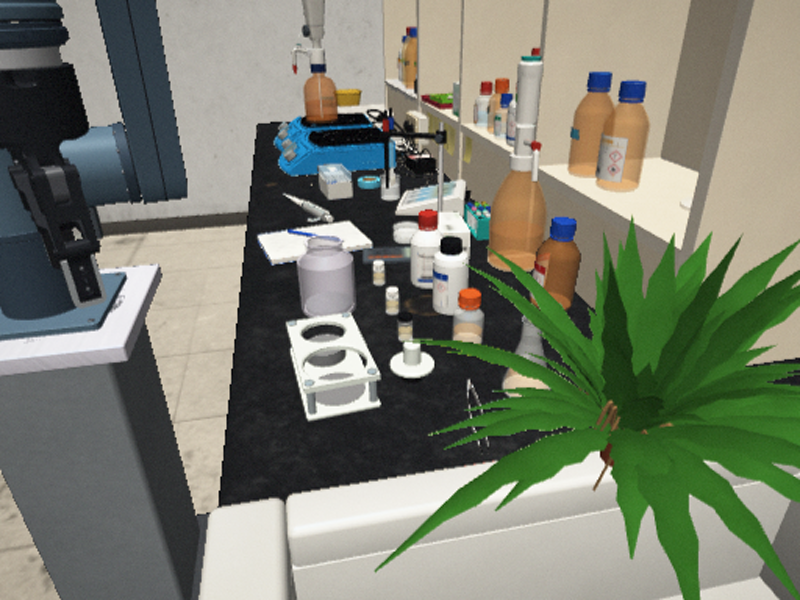

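The top view shows, in 800×600 pixels: red cap (284,180), black cap (383,175), orange cap (487,185), white vials (286,278) and (384,272), black vial (461,271), lid knob (548,278), jar neck (343,355) and carrier centre (535,372), with the wide well on the right. The side view shows every object standing upright, with nothing unexpected between them.

```bash
cat > vis.py <<'E'
import numpy as np
def cloud(c):
    K=c["camera_matrix"];d=c["range_z"];v,u=np.mgrid[:d.shape[0],:d.shape[1]]
    p=np.stack([(u-K[0,2])/K[0,0]*d,-(v-K[1,2])/K[1,1]*d,-d],-1)
    T=c["pose"];w=p@T[:3,:3].T+T[:3,3];w[d==0]=np.nan;return w
def ray(c,u,v,z):  # u,v in 800x600 picture
    K=c["camera_matrix"];u=(u+.5)*.64-.5;v=(v+.5)*.64-.5
    T=c["pose"];r=T[:3,:3]@np.array([(u-K[0,2])/K[0,0],-(v-K[1,2])/K[1,1],-1])
    return T[:3,3]+r*(z-T[2,3])/r[2]
E
python3 - <<'E'
from vis import *
np.set_printoptions(precision=4,suppress=True)
t=np.load("top0.npz");s=np.load("side0.npz");ct,cs=cloud(t),cloud(s)
P=dict(red=(284,181,.131,.017),blk=(383,174,.119,.017),org=(487,185,.082,.016),v1=(285,277,.042,.0115),v2=(384,271,.042,.0115),vb=(461,270,.042,.0115),lid=(549,277,.053,.0115),flange=(546,281,.024,.03))
for n,(u,v,z,r) in P.items():
    p=ray(t,u,v,z);out=[n,p[:2]]
    for c in(ct,cs):
        q=p[:2].copy()
        for _ in range(4):
            m=(np.hypot(c[...,0]-q[0],c[...,1]-q[1])<r+.006)&(abs(c[...,2]-z)<.006)
            if m.sum()<5:break
            a=c[m];q=(np.percentile(a[:,:2],3,axis=0)+np.percentile(a[:,:2],97,axis=0))/2
        out+=[q,m.sum(),np.median(c[m][:,2]) if m.any() else 0, np.ptp(c[m][:,:2],axis=0)if m.any() else 0]
    print(*out)
print("jar neck ctr",ray(t,343,355,.12)[:2],"bench z",ct[250,160],ct[250,225])
for n,uv,z in(("well narrow",(494,376),.05),("well wide",(564,370),.05)):print(n,ray(t,*uv,z)[:2])
for cu in((453,337),(605,322),(617,406),(461,424)):print(ray(t,*cu,.05))
# carrier top plate by depth
p=ray(t,535,372,.05)
for nm,c in(("top",ct),("side",cs)):
    m=(np.hypot(c[...,0]-p[0],c[...,1]-p[1])<.12)&(abs(c[...,2]-.05)<.005)
    import cv2
    a=c[m][:,:2].astype(np.float32);print(nm,m.sum(),np.median(c[m][:,2]),cv2.minAreaRect(a))
    j=ray(t,343,355,.12);m=(np.hypot(c[...,0]-j[0],c[...,1]-j[1])<.04)&(abs(c[...,2]-.12)<.005);a=c[m]
    if len(a):print("jar",len(a),cv2.minEnclosingCircle(a[:,:2].astype(np.float32)),np.median(a[:,2]))
import cv2
im=t["pixels"];cv2.imwrite("pics/topcrop.png",cv2.resize(im[100:280,150:410],(800,554),interpolation=cv2.INTER_CUBIC))
E
```

```text
red [ 0.6409 -0.0569] [ 0.6415 -0.0559] 329 0.13086516867711773 [0.0321 0.0332] [ 0.6408 -0.0568] 64 0.13072087728287912 [0.0314 0.034 ]
blk [ 0.6496 -0.1594] [ 0.6522 -0.1587] 319 0.11875921228125486 [0.0344 0.0319] [ 0.6523 -0.1593] 85 0.11883723229647009 [0.0326 0.0341]
org [ 0.6464 -0.2712] [ 0.6475 -0.2729] 255 0.0821380979996269 [0.0304 0.0294] [ 0.6472 -0.2744] 106 0.08243018409574138 [0.0297 0.0306]
v1 [ 0.5573 -0.0411] [ 0.5561 -0.042 ] 109 0.04209499970922148 [0.02 0.02] [ 0.556  -0.0431] 30 0.04210681368554106 [0.0186 0.0175]
v2 [ 0.5614 -0.1542] [ 0.5588 -0.1549] 103 0.04219840795953178 [0.0205 0.018 ] [ 0.5579 -0.1561] 40 0.04201520145989304 [0.018  0.0218]
vb [ 0.5603 -0.2415] [ 0.5603 -0.2418] 106 0.04241235672341109 [0.02  0.018] [ 0.5608 -0.244 ] 50 0.04189428535841347 [0.0189 0.0195]
lid [ 0.5476 -0.3383] [ 0.5489 -0.339 ] 132 0.052863051397307015 [0.0226 0.021 ] [ 0.5482 -0.3401] 59 0.0525309828850023 [0.0203 0.0217]
flange [ 0.5487 -0.3394] [ 0.5491 -0.3388] 688 0.02409062309544846 [0.0578 0.0582] [ 0.5487 -0.3439] 324 0.02460473882430733 [0.0589 0.0559]
jar neck ctr [ 0.4593 -0.1165] bench z [ 0.4313  0.0072 -0.0018] [ 0.4241 -0.1229  0.0984]
well narrow [ 0.4395 -0.2735]
well wide [ 0.4445 -0.3498]
[ 0.4833 -0.2301  0.05  ]
[ 0.4962 -0.3974  0.05  ]
[ 0.4046 -0.4045  0.05  ]
[ 0.3885 -0.236   0.05  ]
top 2713 0.050193620686053264 ((0.4784593880176544, -0.3146648406982422), (0.15948311984539032, 0.16691479086875916), 5.311939716339111)
jar 385 ((0.46001186966896057, -0.11515742540359497), 0.030646968632936478) 0.11989910498169465
side 1272 0.050480301610701606 ((0.4771549701690674, -0.31381839513778687), (0.15776661038398743, 0.16963200271129608), 5.290309906005859)
jar 132 ((0.459545373916626, -0.11714347451925278), 0.0302518792450428) 0.11913777993546454
```

View pics/topcrop.png

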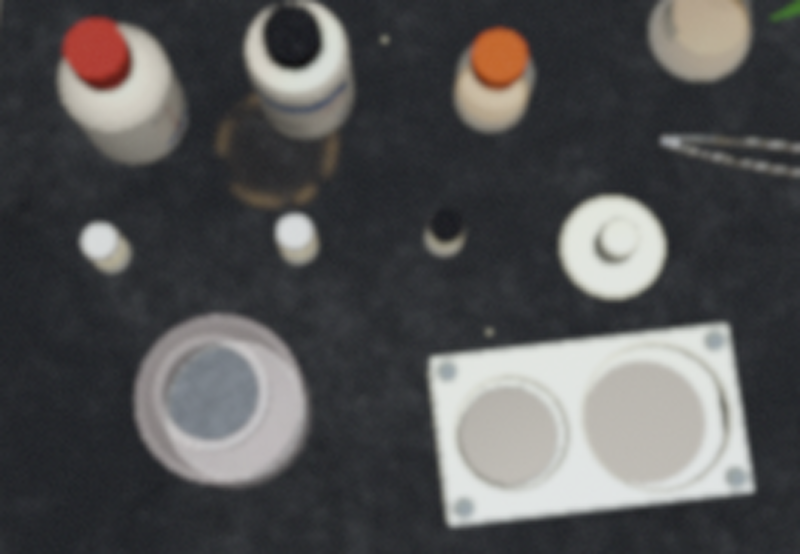

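The crop shows the caps, knob, jar neck and carrier wells where I read them. Depth from both cameras agrees within about 2 mm, and the heights match the given sizes. I'll refit the carrier without the lid points, then move the red-capped bottle, gripping it by the cap because the body is too tall to grip from above.

```bash
cat > act.py <<'E'
from rig import robot, imaging
import numpy as np
def q(deg):  # tool down, fingers closing along world direction deg
    a=np.radians((deg+90)/2); return [0,np.cos(a),np.sin(a),0]
QY,QX=q(-90),q(0)
def op(mm): return mm/85
def say(*a): print(*a,"t=%.1f"%robot.current_time_s(),"tcp",np.round(robot.current_tool_pos(),4),"open %.1fmm"%(robot.current_opening()*85),"F",np.round(robot.current_contact_force(),1),"g %.1f"%robot.current_grasp_force())
def pick(x,y,z,Q,wide,force,lift,safe):
    robot.grip(op(wide)); robot.move_to([x,y,safe],Q); 
    robot.move_linear([x,y,z],velocity=.15); robot.grip(0,force); say("gripped")
    robot.move_linear([x,y,lift],velocity=.2); say("lifted")
E
cat > car.py <<'E'
from vis import *; import cv2
from scipy.optimize import least_squares
out=[]
for n in("top0","side0"):
    c=cloud(np.load(n+".npz"))
    m=(abs(c[...,0]-.443)<.062)&(abs(c[...,1]+.317)<.1)&(abs(c[...,2]-.05)<.004)
    (o,_,_)=r=cv2.minAreaRect(c[m][:,:2].astype(np.float32));print(n,r)
E
python3 car.py; python3 - <<'E'
from act import *
for p,Q in(([.641,-.056,.10],QY),([.6474,-.274,.055],QX),([.4466,-.354,.1],QX),([.4392,-.274,.08],QX),([.46,-.116,.13],QY),([.5486,-.34,.026],QY)):
    for d in (Q,q(-90) ,q(90),q(0),q(180)): 
        j=robot.ik(p,d); print(p,None if j is None else np.round(j,2))
E
```

```text
top0 ((0.44499558210372925, -0.31767964363098145), (0.0922846719622612, 0.16672258079051971), 5.311939716339111)
side0 ((0.44468286633491516, -0.3168252110481262), (0.09254452586174011, 0.16963200271129608), 5.290309906005859)
[0.641, -0.056, 0.1] [-0.26  0.53  1.46 -0.    1.15  1.31]
[0.641, -0.056, 0.1] [-0.26  0.53  1.46 -0.    1.15  1.31]
[0.641, -0.056, 0.1] [-0.26  0.53  1.46 -0.    1.15 -1.83]
[0.641, -0.056, 0.1] [-0.26  0.53  1.46 -0.    1.15 -0.26]
[0.641, -0.056, 0.1] [-0.26  0.53  1.46 -0.    1.15  2.88]
[0.6474, -0.274, 0.055] [-0.56  0.67  1.33 -0.    1.14 -0.56]
[0.6474, -0.274, 0.055] [-0.56  0.67  1.33 -0.    1.14  1.01]
[0.6474, -0.274, 0.055] [-0.56  0.67  1.33 -0.    1.14 -2.13]
[0.6474, -0.274, 0.055] [-0.56  0.67  1.33 -0.    1.14 -0.56]
[0.6474, -0.274, 0.055] [-0.56  0.67  1.33 -0.    1.14  2.58]
[0.4466, -0.354, 0.1] [-0.87  0.41  1.66 -0.    1.07 -0.87]
[0.4466, -0.354, 0.1] [-0.87  0.41  1.66 -0.    1.07  0.7 ]
[0.4466, -0.354, 0.1] [-0.87  0.41  1.66 -0.    1.07 -2.44]
[0.4466, -0.354, 0.1] [-0.87  0.41  1.66 -0.    1.07 -0.87]
[0.4466, -0.354, 0.1] [-0.87
[... 236 characters left out ...]
] [-0.77  0.36  1.81 -0.    0.98 -0.77]
[0.4392, -0.274, 0.08] [-0.77  0.36  1.81 -0.    0.98  2.37]
[0.46, -0.116, 0.13] [-0.48  0.22  1.85 -0.    1.07  1.09]
[0.46, -0.116, 0.13] [-0.48  0.22  1.85 -0.    1.07  1.09]
[0.46, -0.116, 0.13] [-0.48  0.22  1.85 -0.    1.07 -2.05]
[0.46, -0.116, 0.13] [-0.48  0.22  1.85 -0.    1.07 -0.48]
[0.46, -0.116, 0.13] [-0.48  0.22  1.85 -0.    1.07  2.66]
[0.5486, -0.34, 0.026] [-0.73  0.61  1.52 -0.    1.01  0.84]
[0.5486, -0.34, 0.026] [-0.73  0.61  1.52 -0.    1.01  0.84]
[0.5486, -0.34, 0.026] [-0.73  0.61  1.52 -0.    1.01 -2.3 ]
[0.5486, -0.34, 0.026] [-0.73  0.61  1.52 -0.    1.01 -0.73]
[0.5486, -0.34, 0.026] [-0.73  0.61  1.52 -0.    1.01  2.41]
```

```bash
python3 - <<'E'
from act import *
import cv2
pick(.6412,-.0564,.101,QY,56,60,.26,.17)
c=imaging.capture("side"); cv2.imwrite("pics/red1.png",c["pixels"][60:300,100:420])
E
```

```text
gripped t=3.6 tcp [ 0.6424 -0.0565  0.103 ] open 35.7mm F [0.3 1.  6.2] g 56.1
lifted t=4.5 tcp [ 0.6403 -0.0562  0.2581] open 35.8mm F [-0.5  0.4 -3.6] g 54.9
```

View pics/red1.png

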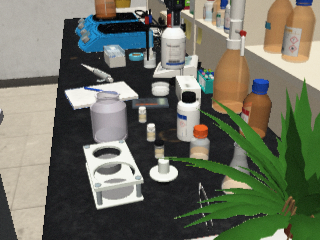

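The red-capped bottle hangs upright in the fingers, at about (172,45) in the crop. I'll place it now.

```bash
python3 - <<'E'
from act import *
import cv2
w=[.4482,-.3540]
robot.move_to(w+[.26],QY); say("over")
robot.move_linear(w+[.135],velocity=.2); robot.wait(.2); say("in")
print(robot.move_linear(w+[.104],velocity=.04,threshold=5)); say("down")
robot.grip(op(56)); robot.wait(.2); say("open")
robot.move_linear(w+[.19],velocity=.25)
# orange
pick(.6474,-.2737,.057,QX,56,40,.20,.13)
c=imaging.capture("side"); cv2.imwrite("pics/or1.png",cv2.resize(c["pixels"][90:300,130:410],(800,600)))
E
```

```text
over t=5.9 tcp [ 0.449  -0.3532  0.26  ] open 35.7mm F [ 0.6  0.5 -2.9] g 54.9
in t=6.9 tcp [ 0.449  -0.3547  0.1366] open 36.0mm F [-0.4 -0.2 -3.2] g 55.0
True
down t=7.5 tcp [ 0.4479 -0.3537  0.1111] open 35.6mm F [-0.5 -0.4  3.6] g 57.2
open t=8.0 tcp [ 0.4473 -0.353   0.1103] open 55.9mm F [0.5 0.3 0. ] g 0.0
gripped t=10.8 tcp [ 0.6482 -0.2744  0.0591] open 31.8mm F [-1.2  1.   6.1] g 38.3
lifted t=11.7 tcp [ 0.6467 -0.2732  0.1984] open 31.7mm F [ 0.3 -0.  -2.3] g 37.5
```

View pics/or1.png

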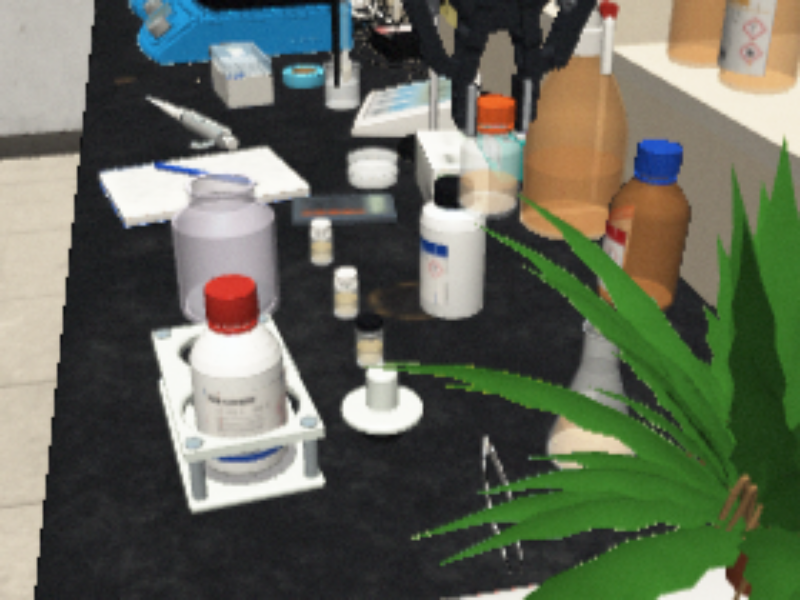

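The red-capped bottle stands upright in the wide well, with its cap at (231,300). The orange-capped bottle hangs straight in the fingers at (492,150).

```bash
python3 - <<'E'
from act import *
import cv2
w=[.4408,-.2739]
robot.move_to(w+[.20],QX); say("over")
robot.move_linear(w+[.110],velocity=.2); robot.wait(.2)
print(robot.move_linear(w+[.080],velocity=.04,threshold=4)); say("down")
robot.grip(op(50)); robot.wait(.2); say("open")
robot.move_linear(w+[.20],velocity=.25)
pick(.556,-.0425,.015,QY,50,25,.19,.12)
c=imaging.capture("side"); cv2.imwrite("pics/v1.png",cv2.resize(c["pixels"][90:300,130:410],(800,600)))
E
```

```text
over t=12.6 tcp [ 0.4417 -0.2744  0.2   ] open 32.0mm F [-0.  -1.2 -0.6] g 37.5
True
down t=13.9 tcp [ 0.4406 -0.2739  0.0871] open 31.8mm F [0.1 0.1 4.4] g 38.8
open t=14.5 tcp [ 0.4403 -0.2734  0.0869] open 50.0mm F [-0.5  0.7  0.3] g 0.0
gripped t=18.3 tcp [ 0.5568 -0.0427  0.0161] open 21.2mm F [-1.   0.2  6.8] g 24.7
lifted t=19.3 tcp [ 0.5551 -0.0423  0.1887] open 21.2mm F [-1.2 -0.9 -0.6] g 24.5
```

View pics/v1.png

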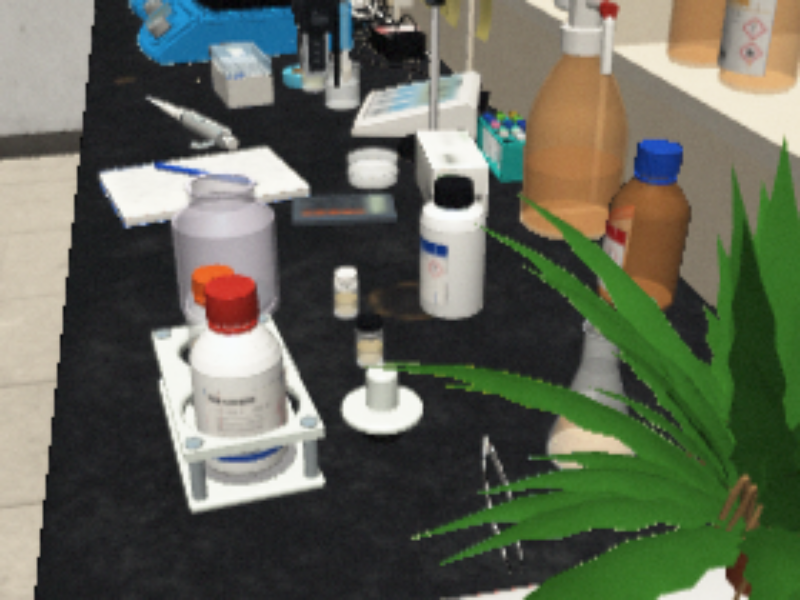

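The orange-capped bottle stands in the narrow well, with its cap visible behind the red one at (210,283). Vial 1 is off the bench and held at a 21 mm opening. I'll drop it, then do vial 2.

```bash
python3 - <<'E'
from act import *
import cv2
w=[.4598,-.1160]
def drop():
    robot.move_to(w+[.19],QY); robot.wait(.2); robot.move_linear(w+[.126],velocity=.1,threshold=5); robot.wait(.4); say("at neck")
    robot.grip(op(36)); robot.wait(.4); say("dropped")
    robot.move_linear(w+[.20],velocity=.25)
drop()
pick(.5582,-.1555,.015,QY,50,25,.20,.12)
drop()
robot.move_to([.5486,-.3395,.13],QY)
c=imaging.capture("top"); cv2.imwrite("pics/jar1.png",cv2.resize(c["pixels"][110:300,150:410],(800,585),interpolation=cv2.INTER_CUBIC))
E
```

```text
at neck t=21.3 tcp [ 0.4599 -0.1161  0.1263] open 21.6mm F [ 0.6  0.3 -0.3] g 24.5
dropped t=22.0 tcp [ 0.4598 -0.116   0.126 ] open 36.1mm F [-0.4  0.4  0. ] g 0.0
gripped t=24.5 tcp [ 0.559  -0.1558  0.0162] open 21.5mm F [-1.7  1.   6.1] g 25.6
lifted t=25.6 tcp [ 0.5574 -0.1551  0.1986] open 21.1mm F [ 0.4 -0.2  0.3] g 24.9
at neck t=27.5 tcp [ 0.4599 -0.1161  0.1263] open 21.5mm F [-0.3 -0.4 -0.7] g 24.9
dropped t=28.2 tcp [ 0.4598 -0.116   0.126 ] open 36.2mm F [ 0.1 -0.3 -0.3] g 0.0
```

View pics/jar1.png

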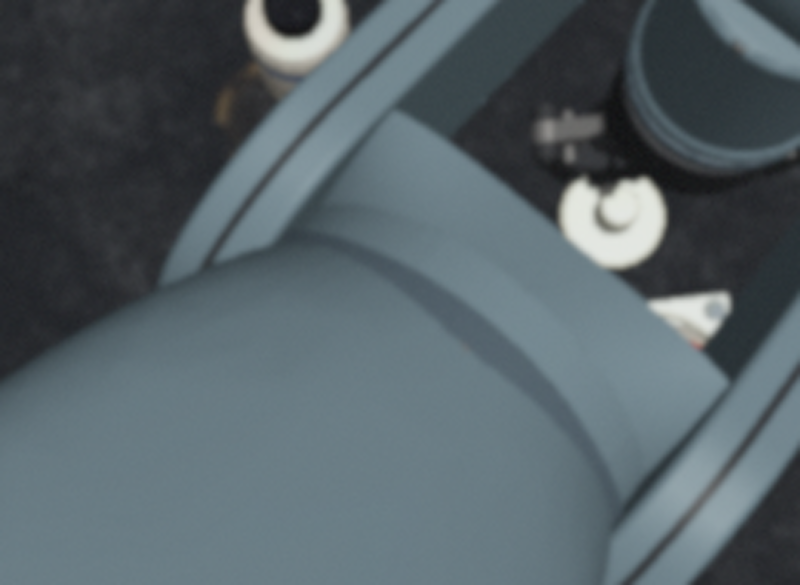

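The arm hides the jar from above; the lid is still in place at (613,220). I'll pick the lid and check the jar from the side camera.

```bash
python3 - <<'E'
from act import *
import cv2
pick(.5486,-.3395,.029,QY,46,30,.20,.10)
c=imaging.capture("side"); cv2.imwrite("pics/lid1.png",cv2.resize(c["pixels"][70:280,130:410],(800,600)))
E
```

```text
gripped t=31.1 tcp [ 0.5495 -0.3403  0.0307] open 22.3mm F [-0.9  0.7  5.8] g 30.9
lifted t=32.2 tcp [ 0.5479 -0.3389  0.1984] open 22.0mm F [-0.1  0.4 -1. ] g 30.5
```

View pics/lid1.png

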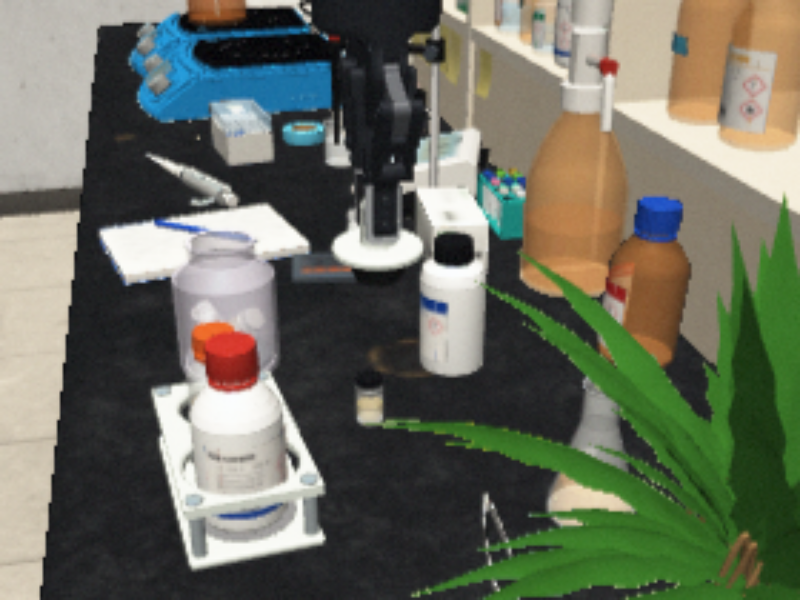

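Both vials are inside the jar, their white caps at (200,312) and (250,320). The lid hangs level at (377,248). Closing the jar now.

```bash
python3 - <<'E'
from act import *
import cv2
from vis import *
w=[.4598,-.1160]
robot.move_to(w+[.20],QY); robot.wait(.2)
robot.move_linear(w+[.158],velocity=.1); robot.wait(.2); say("above")
print(robot.move_linear(w+[.126],velocity=.03,threshold=6)); say("seated?")
robot.grip(op(46)); robot.wait(.3); say("open")
robot.move_linear(w+[.22],velocity=.25)
robot.move_to([.30,-.45,.26],QY); say("clear")
t=imaging.capture("top"); s=imaging.capture("side")
for c in(cloud(t),cloud(s)):
    d=np.hypot(c[...,0]-w[0],c[...,1]-w[1])
    a=c[(d<.03)&(abs(c[...,2]-.155)<.006)];b=c[(d>.016)&(d<.03)&(abs(c[...,2]-.126)<.008)]
    print("knob",len(a),np.median(a,axis=0).round(4),"flange",len(b),b.mean(0).round(4),b[:,2].std())
cv2.imwrite("pics/end_top.png",cv2.resize(t["pixels"][100:290,150:410],(800,585),interpolation=cv2.INTER_CUBIC))
cv2.imwrite("pics/end_side.png",cv2.resize(s["pixels"][90:300,130:410],(800,600)))
E
```

```text
above t=34.1 tcp [ 0.4603 -0.1163  0.1588] open 22.1mm F [ 0.  -0.8 -0.1] g 30.5
True
seated? t=34.9 tcp [ 0.4597 -0.1157  0.1321] open 22.1mm F [-0.1  0.9  2.6] g 29.2
open t=35.6 tcp [ 0.4591 -0.1155  0.1318] open 45.9mm F [0.6 0.  0.2] g 0.0
clear t=37.5 tcp [ 0.3006 -0.449   0.2595] open 46.1mm F [ 0.5  0.5 -0.1] g 0.0
knob 177 [ 0.4592 -0.1172  0.1549] flange 792 [ 0.4592 -0.117   0.1259] 0.0015312361835866522
knob 43 [ 0.4591 -0.1228  0.1545] flange 153 [ 0.4586 -0.1293  0.1245] 0.0028076102910028432
```

View pics/end_top.png

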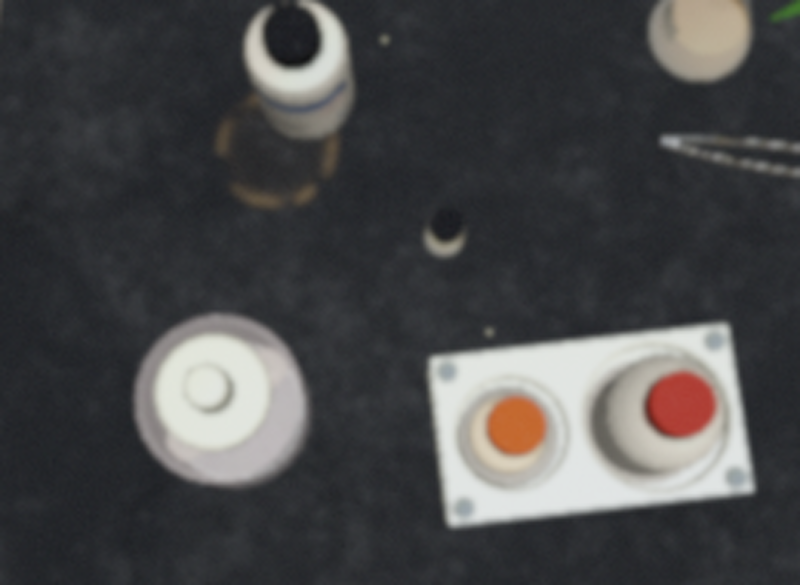

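View pics/end_side.png

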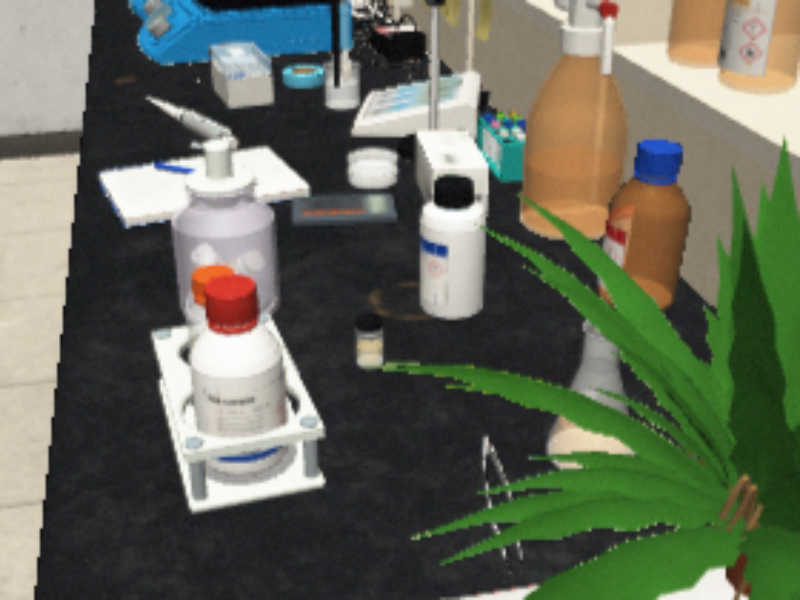

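Both views show both bottles upright in their wells and the lid level on the rim. The knob top measures 0.155 m and the flange top 0.126 m, exactly the closed heights. Both vials are in the jar, and the black-capped bottle and vial have not moved.

```bash
python3 -c "
from rig import robot
print(robot.close_job())"
```

```text
the job is handed in; nothing more can be done
None
```

The sample set is packed and handed in at about 37 s on the robot clock: both bottles stand in their wells, both white-capped vials are in the closed jar, and the black-capped bottle and vial were left untouched.

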